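# Load a plate under the bridge and throw the over-centre clamp

## Robot

A 6-joint arm with a two-finger parallel gripper is mounted at the origin on a cart in front of the work surface, level with it; the furniture and walls round the work are solid. World frame = base frame: x ahead of the robot, y to its left, z up, the work surface at z = 0. Lengths are in m, angles in rad, forces in N, time in s.
With the tool pointing down it reaches from about 0.3 to 0.775 m from the base axis. Payload 14.6 kg.
Tool frame: the origin (TCP) lies at the very end of the fingers, on their centre line; the grasp point (between the pads) lies 19 mm behind it (ctrl.hold_point_z is the z of the grasp point in the tool frame, in m); z points along the fingers, y is the direction in which the jaws open and shut (so a half turn about z gives the same grasp; the last joint's range is limited). The gripper opens to 94 mm and grips with 3 to 60 N. Pads are 16 mm wide; open, the fingers measure 119 mm over their backs; the gripper's body (75 mm by 177 mm) begins 78 mm behind the grasp point.
Start: joints at [-1.356, 0.3, 1.521, -0, 1.321, -0.067], TCP at [0.153, -0.528, 0.205] pointing down, gripper open.
Joint ranges: [-3.03, 3.03], [-0.79, 2.21], [0.23, 2.52], [-1.04, 4.18], [0, 3.07], [-2.55, 2.55]. Speed limits (rad/s): [2.22, 2.22, 2.57, 3.14, 3.14, 3.14].

## Interface

Orientations are given as [roll, pitch, yaw] about the fixed x, y, z axes, in that order (R = Rz(yaw) Ry(pitch) Rx(roll)).
In Python, from station import ctrl, cams, hand_in gives the robot as it stands.
- The arm moves only by the tool servo_tool, never from a script. Its argument "rows" is a list of rows, each a list of 7 numbers: the shift along the world's x, y, z in m, then the turn, a rotation vector about the world's x, y, z in rad, then the gripper command: -1 is shut, 1 is fully open, values between are in proportion. A call has exactly 8 rows; each row is the pose to reach, as a shift and turn from the pose measured when the call began; what a row does not reach only later rows make up. A row lasts 1/12 s, in which the tool goes at most 41.7 mm and 7.16 degrees, less where a joint would pass 70% of its speed; a pose out of reach is approached as far as the arm can. A call with a gripper value outside its range is refused whole. The fingers move at their own pace and stop on an object; "newtons" is the grip in N (left out, the last holds). Time passes only in rows, so rows that repeat a pose let the fingers close, or fill a call up. It gives the time, the measured TCP pose, the force and the opening at its end, in the units of the state.
- ctrl.get_obs(): the state, without advancing time (a new reading comes with each control period).
- cams.camera(name): name is "scene" or "top" or "wrist"; returns a dict with "image" (384x512x3 uint8, red, green, blue), "depth" (384x512 float32, m along the optical axis (not along the pixel's ray), 0 where there is no reading), "fx", "fy", "cx", "cy" (pixels), "rvec" (rotation vector, rad) and "tvec" (3), from world to camera coordinates, as OpenCV has them; the wrist camera has in their place "hand_eye" (4x4, takes a point from camera to tool coordinates, whose origin is the TCP and whose axes are the flange's). Camera axes: x right, y down, z forward; pixel columns grow to the right and rows downward; lengths in m; the calibration is good to about 2 mm. A picture is of the moment at which its call begins: read the wrist's pose just before it.
- hand_in(): hands the job in, once; it reports no verdict.
Trained networks look in a picture, given as the dict that the camera call returned (one of the last four; its "shot" number tells which), for a name from the list of things; names that differ only in an ending like _2 or _b are one class to them, and where a whole thing is asked for, a point or a joint stands for the part that bears it (a point fixed in the world has none). Each returns a list of dicts, best first, with "p" (0 to 1); they miss things now and then, are a little off and sometimes report something else, mostly with a low value. They report only what shows in the picture. A call takes as long as a camera call. They do not tell look-alikes from the thing itself.
- cams.spot_in(picture, name): "box" ([left, top, right, bottom] as shares, 0 to 1, of the picture: columns of its width, rows of its height, round what is visible of it).
- cams.place_of(picture, name): "at" ([column, row] as shares, 0 to 1, of the picture: columns of its width, rows of its height: a listed point, or the origin of a listed thing).
The state is a dict: "time_s": time; "qpos": joint angles; "joint_vel": joint speeds; "tau": joint torques, N m; "ee_pos": TCP position; "eef_rot": TCP orientation; "force": force on the tool from outside, world axes, zero at the start; "moment": the same for the moment, N m; "grip_width": finger opening in m.
Only numpy, scipy, OpenCV 4.12 (cv2) and the standard library are available. Lean on these libraries where they do the work, as an engineer would, in place of code of your own. Each camera call takes 0.05 s, during which the arm holds its last target.

## Task

Take the longer of the two steel plates out of the storage rack (only its ends are free there) and set it down flat on the fixture's loading shelf, in line with the pocket, and let go. Then take it again by its two long sides, slide it under the bridge until it drops into the shallow pocket, let go, and flip the clamp lever over centre so that it snaps shut with its pad on the plate. Keep the clamp open until the plate is down in the pocket, keep the plate flat, and leave the short plate, the yellow screwdriver and the tape roll alone.

Things in the scene. Friction and masses are not known exactly. Their poses are not given: they have to be found in the camera images.
- fixture: Aluminium clamping fixture screwed to the bench, 220 x 70 mm. Origin: bench level under the pocket's centre; x = sliding direction (shelf to clamp), z up. Pocket: 70 x 46 mm, x -35 to +35 mm, floor 25 mm above the bench, 5 mm below shelf level. An end stop at x +35 mm, top 38 mm above the bench, stops a plate slid along at shelf level. Clamp pivot at x +88, z +52 mm.
- shelf_mid (a point): Middle of the loading shelf's flat top, at fixture x -70 mm, 30 mm above the bench. The shelf runs from fixture x -105 to -35 mm, 70 mm wide, and leads straight into the pocket. Axes as the fixture's.
- bridge_mid (a point): Centre of the bridge bar's underside, at fixture x +13, z +47 mm. The bar (10 mm along x, 8 mm thick) lies across two guide rails, 46 mm apart inside, 10 mm wide, that stand beside the pocket from fixture x +8 to +41 mm, with small flared lead-ins from x +1 mm. No rails where x is below 0. A 12 mm plate on the shelf passes under with 5 mm to spare.
- clamp (a joint): Angle (rad) of the one-piece weighted clamp lever about the fixture's y: 0 open (padded arm raised, handle leaning 0.6 rad to fixture +x), 0.6 handle upright, about the over-centre point, 1.2 shut on a seated plate (handle leaning to -x, over the pocket). The weight on the handle holds it at either end and drops it over past upright; it stops short at 1.1 on an unseated plate; end of travel 1.24.
- handle_tip (a point): Centre of the clamp handle's weight, a dark steel cylinder across the handle (30 mm diameter, 44 mm long along fixture y), 75 mm from the pivot. Open it is at fixture x +130, z +114 mm; upright its top is 142 mm above the bench. About 2 N towards fixture -x, from behind it (its side away from the pocket), throws the lever shut. Moves with the lever.
- rack: Grey storage rack screwed to the bench, 46 mm long (x), 114 mm wide (y), with two bays side by side at y +28 and -28 mm, each 46 mm wide, floor 20 mm above the bench, between ribs that rise to 36 mm above the bench. The bays are open at both ends (+-x). Origin: bench level under its centre.
- long_plate: The plate to load: plain steel, 66 mm long (x), 42 mm wide (y), 12 mm thick, 0.26 kg nominal; lies flat in one of the two bays, either one, its long axis along the bay, its ends overhanging the rack by about 10 mm each. Origin: centre of its underside, z up. It is the same either way round.
- short_plate: A like plate but only 48 mm long (x), 42 mm wide, 12 mm thick, in the other bay; to be left alone. Origin: centre of its underside.
- screwdriver_yellow: Screwdriver with yellow handle, 195 mm long along its y, 27 mm thick, lying loose to the left of the fixture; to be left alone.
- tape_roll_b: Roll of beige tape lying flat, 94 mm diameter, 25 mm high, loose; to be left alone.
There are look-alikes about, which are no part of the job. What is shaped like the long_plate but pink is not meant.

How it is judged:
By the outcome, as a careful person would: the job done as asked, in the order asked, and still so for the second after the job is handed in, with the robot touching nothing.
It also fails if it takes over 64 s, if anything falls off the work surface, if the arm or the gripper's body presses on something with over 40 N, if the wrist force passes 120 N, or if a joint passes its speed limit or range.

## Working session

There is one attempt and no reset: what is moved stays moved. The work goes in short steps, Python scripts to look and compute and a tool call to move; the robot and the scene stay as the last step left them, time stands still between calls to the robot, and variables do not carry over. Pictures are saved under pics/ and viewed, and the job is handed in when it is done.

Besides the shell and the picture viewer there is one more tool, called in YAML: its name, and indented under it one key for each argument. servo_tool: Moves the arm, as the interface text tells. Its arguments: {"type":"object","properties":{"rows":{"type":"array"},"newtons":{"type":"number"}},"required":["rows"]}

```bash
mkdir -p pics; ls; cat > h.py <<'E'
import numpy as np, cv2, pickle
from station import ctrl, cams, hand_in
from scipy.spatial.transform import Rotation as R
def cam(n):
    o=ctrl.get_obs(); p=cams.camera(n)
    if 'rvec' in p:
        Rc=cv2.Rodrigues(np.array(p['rvec'],float))[0]; t=np.array(p['tvec'],float).ravel()
        M=np.eye(4); M[:3,:3]=Rc.T; M[:3,3]=-Rc.T@t
    else:
        T=np.eye(4); T[:3,:3]=R.from_euler('xyz',o['eef_rot']).as_matrix(); T[:3,3]=o['ee_pos']
        M=T@np.array(p['hand_eye'])
    p['M']=M; return p
def save(p,name,crop=None,s=1):
    im=p['image'][:,:,::-1]
    if crop: im=im[crop[1]:crop[3],crop[0]:crop[2]]
    im=cv2.resize(im,None,fx=s,fy=s,interpolation=cv2.INTER_CUBIC); cv2.imwrite('pics/'+name,im)
def ray(p,u,v):
    d=p['M'][:3,:3]@np.array([(u-p['cx'])/p['fx'],(v-p['cy'])/p['fy'],1]); return p['M'][:3,3],d
def atz(p,u,v,z):
    o,d=ray(p,u,v); return o+d*(z-o[2])/d[2]
def cloud(p):
    D=p['depth']; h,w=D.shape; U,V=np.meshgrid(np.arange(w),np.arange(h))
    P=np.stack([(U-p['cx'])/p['fx']*D,(V-p['cy'])/p['fy']*D,D],-1)
    W=P@p['M'][:3,:3].T+p['M'][:3,3]; W[D==0]=np.nan; return W
def proj(p,X):
    c=np.linalg.inv(p['M'])@np.append(X,1); return p['fx']*c[0]/c[2]+p['cx'],p['fy']*c[1]/c[2]+p['cy']
E
python3 - <<'E'
from h import *
o=ctrl.get_obs(); print(o, ctrl.hold_point_z)
for n in ['top','scene']:
    p=cam(n); save(p,n+'0.png',s=1.5); print(n,p['M'].round(3).tolist(),p['fx'])
    W=cloud(p)
    for k in ['fixture','shelf_mid','bridge_mid','handle_tip','rack','long_plate','short_plate','screwdriver_yellow','tape_roll_b']:
        r=cams.place_of(p,k)
        for e in r[:3]:
            u,v=e['at'][0]*512,e['at'][1]*384
            w=W[int(min(v,383)),int(min(u,511))]
            print(k,round(e['p'],2),round(u),round(v),w.round(3))
    
E
```

```text
pics
{'time_s': 0.0, 'qpos': array([-1.35561030e+00,  3.00475478e-01,  1.52157694e+00, -4.73186276e-08,
        1.32071167e+00, -6.65867003e-02]), 'joint_vel': array([ 0.00018721,  0.00032418, -0.00012639,  0.0003826 ,  0.00215125,
       -0.00072917]), 'tau': array([ 2.37617569e-03, -5.31810200e+01, -3.52734303e+01,  7.09101255e-02,
        2.43897020e-02, -1.34877673e-04]), 'ee_pos': array([ 0.15287996, -0.52804988,  0.20488569]), 'eef_rot': array([-3.14042382e+00, -7.78982732e-05,  2.81772692e-01]), 'force': array([-0.00321391, -0.11611558, -0.01938594]), 'moment': array([-0.00406213,  0.02701692,  0.00664257]), 'grip_width': 0.09416966439790292} -0.0188
top [[-0.028, -0.991, 0.129, 0.38], [-0.999, 0.03, 0.015, 0.067], [-0.019, -0.128, -0.992, 1.179], [0.0, 0.0, 0.0, 1.0]] 390.9962259872585
fixture 0.63 212 214 [0.465 0.214 0.024]
shelf_mid 0.76 221 236 [0.4   0.188 0.028]
shelf_mid 0.26 255 143 [0.683 0.081 0.001]
bridge_mid 0.91 212 210 [0.472 0.213 0.054]
bridge_mid 0.23 214 211 [0.471 0.21  0.026]
handle_tip 0.8 190 168 [0.583 0.259 0.127]
handle_tip 0.42 208 211 [0.472 0.221 
[... 179 characters left out ...]
 0.032]
short_plate 0.42 364 190 [ 0.519 -0.233  0.032]
screwdriver_yellow 0.24 208 210 [0.475 0.221 0.059]
tape_roll_b 0.74 259 146 [0.673 0.072 0.002]
scene [[-0.79, -0.362, 0.495, -0.111], [-0.613, 0.473, -0.633, 0.904], [-0.005, -0.803, -0.596, 0.874], [0.0, 0.0, 0.0, 1.0]] 462.2616913736147
fixture 0.69 245 255 [0.441 0.239 0.028]
shelf_mid 0.89 271 254 [0.391 0.198 0.03 ]
bridge_mid 0.63 243 240 [0.485 0.197 0.025]
handle_tip 0.78 200 214 [0.568 0.267 0.12 ]
rack 0.61 315 167 [ 0.437 -0.076  0.141]
long_plate 0.5 321 169 [ 0.415 -0.072  0.145]
short_plate 0.64 309 157 [ 0.566 -0.26   0.029]
screwdriver_yellow 0.82 164 296 [0.512 0.458 0.024]
tape_roll_b 0.76 221 200 [0.672 0.07  0.   ]
```

View pics/top0.png

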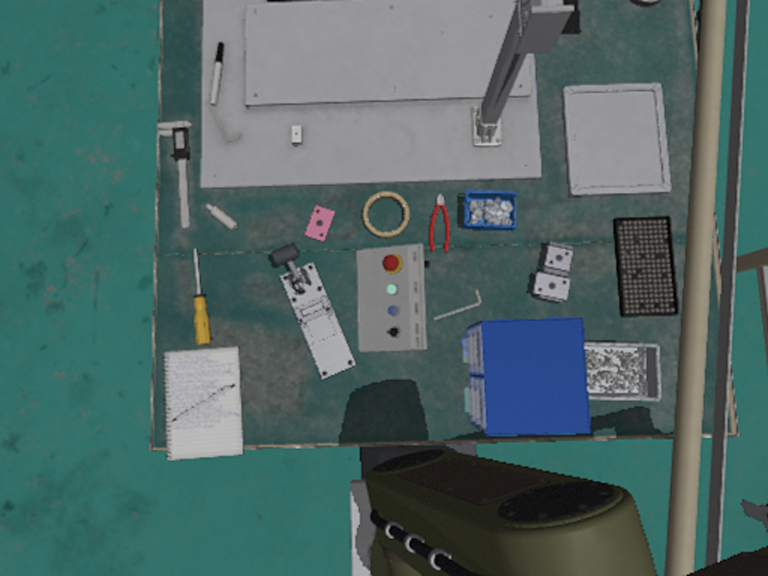

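View pics/scene0.png

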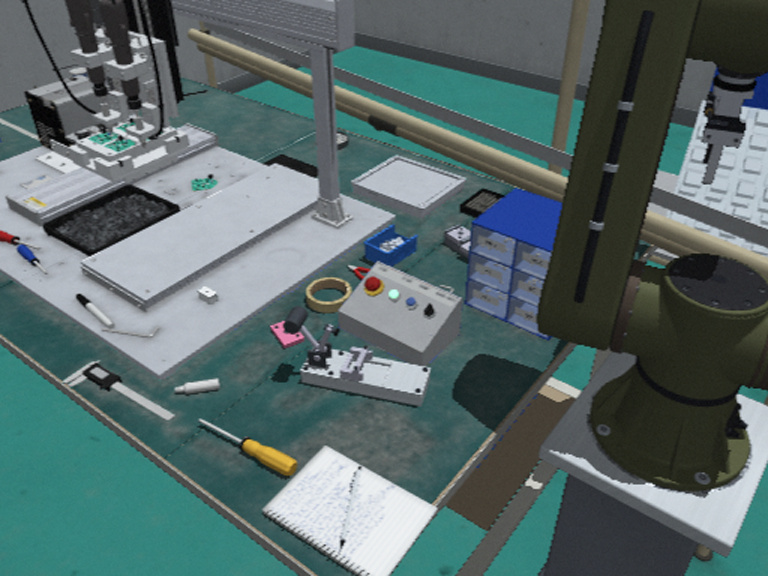

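The top view shows the rack with two plates at about (372,172) and (367,191) in 512-wide pixels. The pink look-alike is at (213,148), the fixture at about (211,213), and the tall blue drawer box at (355,250). I'll crop the rack and the fixture.

```bash
python3 - <<'E'
from h import *
p=cam('top'); pickle.dump({k:p[k] for k in p},open('top.pkl','wb'))
save(p,'rack1.png',(345,150,405,210),10); save(p,'fix1.png',(165,155,245,260),5.5)
W=cloud(p)
np.set_printoptions(linewidth=200,suppress=True)
print((W[155:205:2,350:390:2,2]*1000).round())
q=W[225,340:400:4]; print(q.round(3).tolist())
print(W[215:295:6,355].round(3).tolist())
E
```

```text
[[ 2. -1. -4.  1. -2.  1.  4. -3. -1.  3.  1. -1.  3.  0.  6. -0. -1. -1.  0. -2.]
 [-1.  4.  3.  0. -2. -1.  0.  2.  5.  4.  2.  1.  0.  3.  4. -5.  1.  0.  2.  2.]
 [ 3. -1. -3.  2.  2.  2. -1. -0.  0.  1. -2.  4.  3.  2.  4. -3.  3.  5.  5.  1.]
 [-3. -2. -1.  1.  0.  3. -1.  1.  2. 34.  2. -1.  1.  2.  1.  2. -2. -3. -2. -1.]
 [-0.  0. -1. -3.  0. -0.  1.  4. 25. 32. 39. 34. 33. 34.  2. -1. -1.  1.  2.  3.]
 [ 1. -2. -3.  7.  5. -2.  0. 17. 32. 33. 31. 27. 26. 32. 33. 33. -2. -0.  4.  2.]
 [ 6. -0. -0.  1. -1.  4.  4. 17. 33. 31. 32. 31. 31. 31. 30. 31. -0.  1. -2.  4.]
 [-0.  1.  3.  2.  2. -2.  2. 18. 29. 31. 31. 29. 30. 33. 30. 26.  4.  5. -0. -1.]
 [ 4.  1.  2.  5.  0.  2.  4. 26. 30. 27. 32. 29. 33. 30. 30. 32.  3. -3.  3. -1.]
 [ 2. nan  1.  0.  4.  5.  8. 28. 30. 32. 29. 32. 32. 29. 31. 32.  0.  0. -2.  2.]
 [ 3. -0. -1.  0. -3. -3.  5. 31. 25. 36. 32. 30. 31. 33. 31. 29. -1.  1.  0.  1.]
 [-1.  4. -2.  1.  2.  2. 20. 29. 28. 32. 33. 31. 34. 33. 33.  1.  0.  2.  3.  6.]
 [ 4.  5.  1. -1.  2.  2. 22. 32. 34. 38. 22. 28. 23. 30. 29.  4.  3.  2.  5.  1.]
 [ 0.  3.  3.  1.  6.
[... 960 characters left out ...]
.  1. -4. -1.]]
[[0.413, -0.128, 0.197], [0.413, -0.138, 0.195], [0.413, -0.147, 0.198], [0.412, -0.158, 0.196], [0.412, -0.167, 0.198], [0.412, -0.177, 0.199], [0.412, -0.187, 0.196], [0.411, -0.197, 0.195], [0.411, -0.207, 0.197], [0.411, -0.216, 0.199], [0.41, -0.226, 0.198], [0.41, -0.237, 0.197], [0.41, -0.247, 0.194], [0.415, -0.32, 0.003], [0.415, -0.332, 0.003]]
[[0.437, -0.166, 0.198], [0.422, -0.166, 0.194], [0.407, -0.166, 0.192], [0.392, -0.164, 0.196], [0.378, -0.164, 0.193], [0.363, -0.162, 0.197], [nan, nan, nan], [0.334, -0.16, 0.198], [0.319, -0.159, 0.198], [0.305, -0.158, 0.199], [0.29, -0.158, 0.195], [0.276, -0.156, 0.199], [0.262, -0.155, 0.198], [0.22, -0.199, -0.001]]
```

View pics/rack1.png

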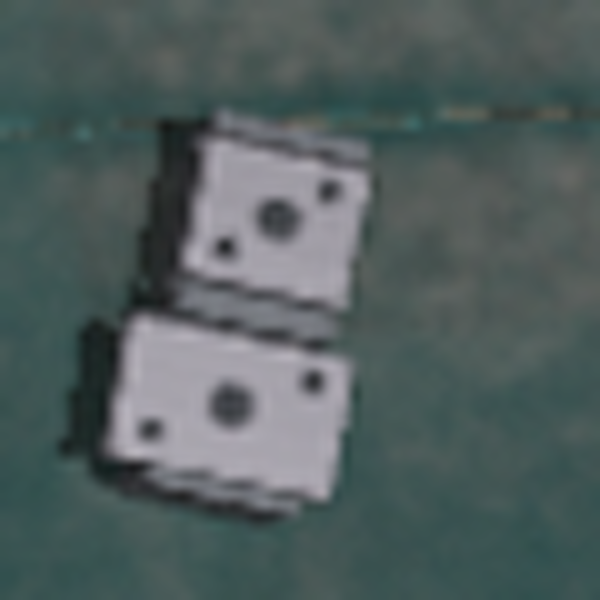

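View pics/fix1.png

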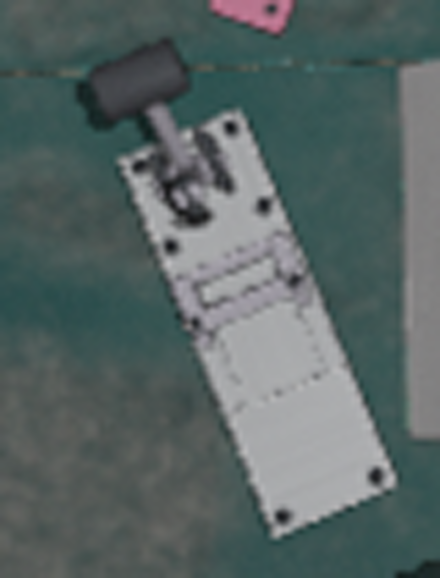

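```bash
python3 - <<'E'
from h import *
np.set_printoptions(suppress=True,precision=4)
p=pickle.load(open('top.pkl','rb'))
c=np.array([(130,315),(352,355),(330,500),(105,458)])/10+[345-.5,150-.5]
P=np.array([atz(p,u,v,.032) for u,v in c]); print('long',P, P.mean(0)); e=[np.linalg.norm(P[i]-P[(i+1)%4]) for i in range(4)]; print(e)
d=(P[1]-P[0]+P[2]-P[3]); print('ang',np.arctan2(d[1],d[0]))
c=np.array([(205,132),(372,170),(348,310),(180,275)])/10+[345-.5,150-.5]
P=np.array([atz(p,u,v,.032) for u,v in c]); print('short',P.mean(0),[np.linalg.norm(P[i]-P[(i+1)%4]) for i in range(4)])
c=np.array([(122,158),(240,110),(397,485),(275,537)])/5.5+[165-.5,155-.5]
P=np.array([atz(p,u,v,.030) for u,v in c]); print('fix',P,P.mean(0),[np.linalg.norm(P[i]-P[(i+1)%4]) for i in range(4)])
d=(P[0]-P[3]+P[1]-P[2]); a=np.arctan2(d[1],d[0]); print('ang',a)
o=P.mean(0)-.005*np.array([np.cos(a),np.sin(a),0]); print('origin',o)
W=cloud(p)
m=W[:,:,2]>.06
for nm,(x0,x1,y0,y1) in dict(panel=(.3,.6,-.02,.16),box=(.2,.6,-.3,-.05)).items():
    s=m&(W[...,0]>x0)&(W[...,0]<x1)&(W[...,1]>y0)&(W[...,1]<y1); q=W[s]; print(nm,q.min(0),q.max(0),np.percentile(q,[1,99],axis=0))
E
```

```text
long [[ 0.5467 -0.2189  0.032 ]
 [ 0.5327 -0.2832  0.032 ]
 [ 0.4901 -0.2738  0.032 ]
 [ 0.5044 -0.209   0.032 ]] [ 0.5185 -0.2462  0.032 ]
[np.float64(0.06578021983103237), np.float64(0.04367024093549087), np.float64(0.06642749009573559), np.float64(0.04335549679964144)]
ang -1.7864472743490003
short [ 0.5732 -0.2637  0.032 ] [np.float64(0.05017233705322572), np.float64(0.042832236168267146), np.float64(0.050062927383786614), np.float64(0.0438714579353242)]
fix [[0.556  0.2872 0.03  ]
 [0.5803 0.2228 0.03  ]
 [0.3763 0.1421 0.03  ]
 [0.3509 0.2072 0.03  ]] [0.4659 0.2148 0.03  ] [np.float64(0.06882656507617908), np.float64(0.2194550288205358), np.float64(0.06994988779516811), np.float64(0.22018258217255657)]
ang 0.37438142583415546
origin [0.4612 0.213  0.03  ]
panel [0.3998 0.0048 0.06  ] [0.5995 0.1083 0.1003] [[0.4014 0.0059 0.0605]
 [0.5969 0.0985 0.0964]]
box [ 0.2004 -0.2508  0.0603] [ 0.4441 -0.05    0.6949] [[ 0.2091 -0.2463  0.0812]
 [ 0.4401 -0.0517  0.6933]]
```

The measured sizes match: the long plate comes out 66 x 43 mm at (368,190), and the short plate is 50 mm long at (372,172). The candidates were those two and the pink block at (213,148). The plate at (368,190) is the one I'll take, and the rack crop supports that. I'll move above it first.

servo_tool:
  rows:
    - [0.03,0.0,0.03,0,0,-0.1,1]
    - [0.06,0.02,0.06,0,0,-0.2,1]
    - [0.09,0.04,0.08,0,0,-0.3,1]
    - [0.12,0.065,0.08,0,0,-0.4,1]
    - [0.15,0.09,0.08,0,0,-0.5,1]
    - [0.18,0.12,0.08,0,0,-0.5,1]
    - [0.21,0.15,0.08,0,0,-0.5,1]
    - [0.24,0.175,0.08,0,0,-0.5,1]

```text
time_s: 1.72
ee_pos: [0.394, -0.3514, 0.2858]
eef_rot: [3.141, -0.0, -0.218]
force: [0.4, -0.3, 0.7]
grip_width: 0.0942
```

servo_tool:
  rows:
    - [0.03,0.025,-0.01,0,0,0,1]
    - [0.06,0.05,-0.02,0,0,0,1]
    - [0.09,0.075,-0.03,0,0,0,1]
    - [0.11,0.095,-0.04,0,0,0,1]
    - [0.1245,0.105,-0.04,0,0,0,1]
    - [0.1245,0.105,-0.05,0,0,0,1]
    - [0.1245,0.105,-0.05,0,0,0,1]
    - [0.1245,0.105,-0.05,0,0,0,1]

```text
time_s: 2.38
ee_pos: [0.5178, -0.2468, 0.2353]
eef_rot: [3.141, 0.001, -0.219]
force: [0.0, -0.4, 0.1]
grip_width: 0.0938
```

```bash
python3 - <<'E'
from h import *
np.set_printoptions(suppress=True,precision=4)
o=ctrl.get_obs(); print(o['ee_pos'],o['eef_rot'])
p=cam('wrist'); save(p,'w1.png',s=1.5); pickle.dump(p,open('w1.pkl','wb')); print(np.array(p['hand_eye']),p['fx'])
E
```

```text
[ 0.5178 -0.2468  0.2353] [ 3.1415  0.0007 -0.2186]
[[ 0.0001 -0.9657 -0.2598  0.0751]
 [ 1.      0.0002 -0.0004  0.0007]
 [ 0.0004 -0.2598  0.9657 -0.18  ]
 [ 0.      0.      0.      1.    ]] 328.10422226970053
```

View pics/w1.png

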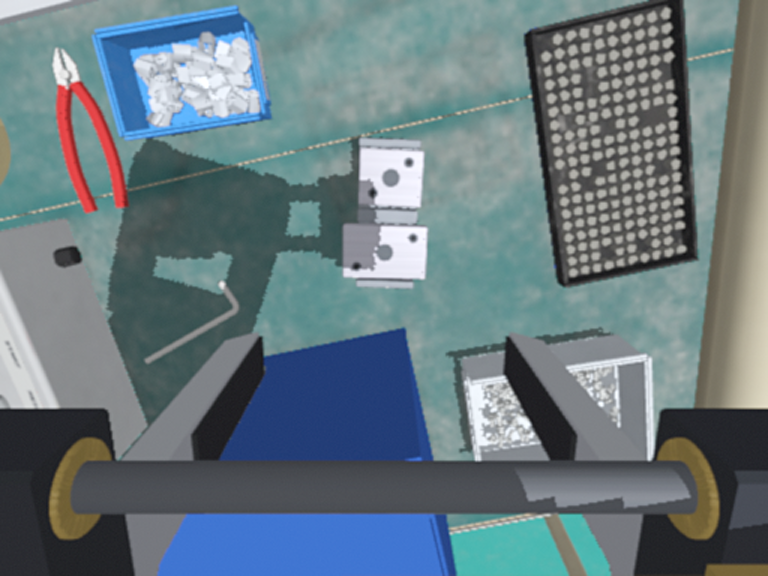

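```bash
python3 - <<'E'
from h import *
np.set_printoptions(suppress=True,precision=4)
p=pickle.load(open('w1.pkl','rb')); save(p,'w1c.png',(215,85,295,200),5)
c=np.array([(344,224),(427,225),(426,279),(343,279)])/1.5-.3
P=np.array([atz(p,u,v,.032) for u,v in c]); print(P, P.mean(0),[np.linalg.norm(P[i]-P[(i+1)%4]) for i in range(4)])
d=(P[1]-P[0]+P[2]-P[3]); print('ang',np.arctan2(d[1],d[0]))
W=cloud(p); print(W[160:180:4,245:270:5,2])
t=pickle.load(open('top.pkl','rb'))
s=cloud(t); m=(s[...,2]>.15)&(s[...,2]<.22)&(s[...,0]>.2)&(s[...,0]<.5)&(s[...,1]<-.05)&(s[...,1]>-.3)
q=s[m][:,:2].astype(np.float32); print(cv2.boxPoints(cv2.minAreaRect(q)))
E
```

```text
[[ 0.547  -0.222   0.032 ]
 [ 0.5322 -0.285   0.032 ]
 [ 0.4898 -0.2758  0.032 ]
 [ 0.5042 -0.2107  0.032 ]] [ 0.5183 -0.2484  0.032 ] [np.float64(0.06470046964452576), np.float64(0.04340232610303097), np.float64(0.0666192890347363), np.float64(0.04421901861527217)]
ang -1.7951442952531484
[[0.0325 0.0338 0.0322 0.0321 0.032 ]
 [0.0327 0.0327 0.0325 0.0337 0.0332]
 [0.0322 0.0331 0.0324 0.0331 0.0345]
 [0.0337 0.0322 0.0337 0.0324 0.0319]
 [0.0337 0.034  0.0333 0.0328 0.0323]]
[[ 0.2545 -0.2506]
 [ 0.4438 -0.2509]
 [ 0.4441 -0.0774]
 [ 0.2549 -0.0771]]
```

View pics/w1c.png

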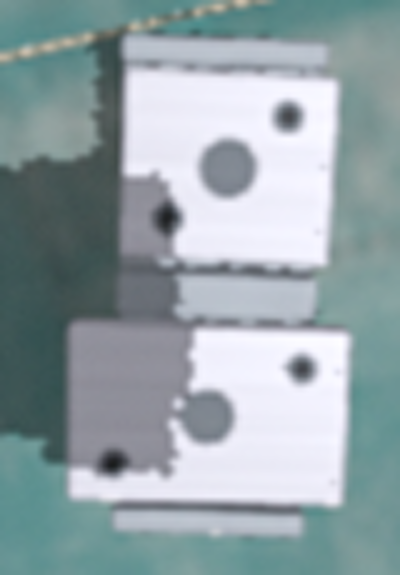

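servo_tool:
  rows:
    - [0.0007,-0.0002,-0.035,0,0,0,1]
    - [0.0007,-0.0002,-0.075,0,0,0,1]
    - [0.0007,-0.0002,-0.115,0,0,0,1]
    - [0.0007,-0.0002,-0.15,0,0,0,1]
    - [0.0007,-0.0002,-0.175,0,0,0,1]
    - [0.0007,-0.0002,-0.195,0,0,0,1]
    - [0.0007,-0.0002,-0.207,0,0,0,1]
    - [0.0007,-0.0002,-0.2125,0,0,0,1]

```text
time_s: 3.1
ee_pos: [0.5177, -0.2479, 0.0224]
eef_rot: [3.142, 0.001, -0.22]
force: [0.7, 0.8, -0.3]
grip_width: 0.0935
```

servo_tool:
  rows:
    - [0,0,-0.0005,0,0,0,-1]
    - [0,0,-0.0005,0,0,0,-1]
    - [0,0,-0.0005,0,0,0,-1]
    - [0,0,-0.0005,0,0,0,-1]
    - [0,0,-0.0005,0,0,0,-1]
    - [0,0,-0.0005,0,0,0,-1]
    - [0,0,-0.0005,0,0,0,-1]
    - [0,0,-0.0005,0,0,0,-1]
  newtons: 30

```text
time_s: 3.77
ee_pos: [0.5181, -0.2481, 0.0229]
eef_rot: [3.141, -0.0, -0.22]
force: [-1.3, 0.4, 6.3]
grip_width: 0.0658
```

servo_tool:
  rows:
    - [0,0,0.004,0,0,0,-1]
    - [0,0,0.01,0,0,0,-1]
    - [0,0,0.02,0,0,0,-1]
    - [0,0,0.035,0,0,0,-1]
    - [0,0,0.055,0,0,0,-1]
    - [0,0,0.08,0,0,0,-1]
    - [0,0,0.11,0,0,0,-1]
    - [0,0,0.14,0,0,0,-1]

```text
time_s: 4.43
ee_pos: [0.5178, -0.2479, 0.1647]
eef_rot: [3.141, 0.0, -0.22]
force: [0.2, -0.0, -3.2]
grip_width: 0.0656
```

```bash
python3 - <<'E'
from h import *
np.set_printoptions(suppress=True,precision=4)
o=ctrl.get_obs(); print(o['ee_pos'],o['eef_rot'],o['force'])
p=cam('wrist'); save(p,'w2.png',s=1.5)
p=cam('scene'); save(p,'s2.png',s=1.5)
E
```

```text
[ 0.5178 -0.2479  0.1647] [ 3.1413  0.0001 -0.2203] [ 0.2102 -0.0122 -3.2055]
```

View pics/w2.png

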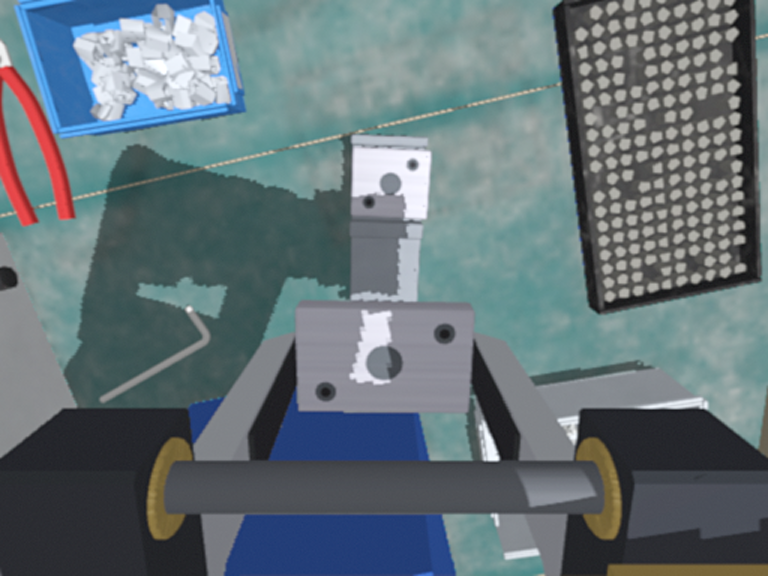

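View pics/s2.png

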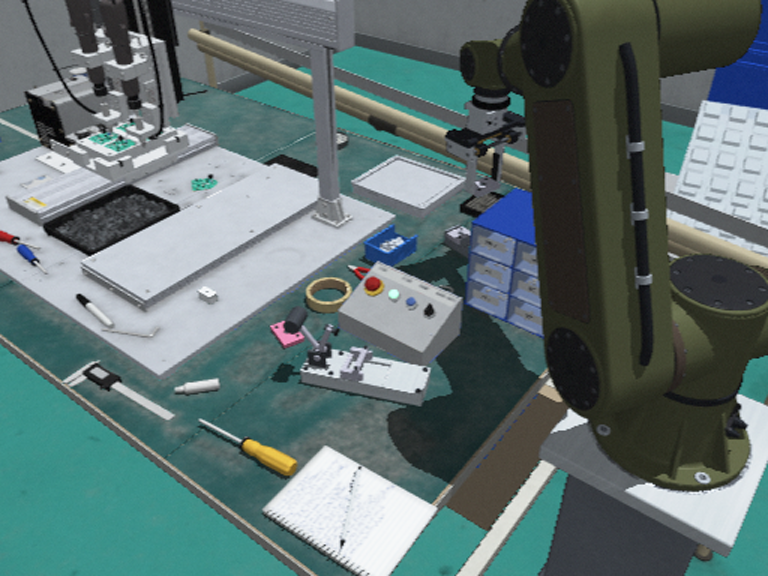

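The plate is held level at (384,358) in the wrist view, and the short plate is still in the rack at (390,180). Next I carry it over to the fixture.

servo_tool:
  rows:
    - [0,0.005,0.03,0,0,0,-1]
    - [0,0.015,0.06,0,0,0.1,-1]
    - [0,0.04,0.09,0,0,0.2,-1]
    - [0,0.07,0.1,0,0,0.3,-1]
    - [-0.01,0.1,0.1,0,0,0.42,-1]
    - [-0.015,0.13,0.1,0,0,0.54,-1]
    - [-0.02,0.16,0.1,0,0,0.66,-1]
    - [-0.025,0.19,0.1,0,0,0.78,-1]

```text
time_s: 5.2
ee_pos: [0.4939, -0.0576, 0.2682]
eef_rot: [3.139, -0.008, 0.565]
force: [0.8, -0.2, -3.1]
grip_width: 0.0657
```

servo_tool:
  rows:
    - [-0.01,0.03,0,0,0,0.12,-1]
    - [-0.02,0.06,0,0,0,0.24,-1]
    - [-0.03,0.09,0,0,0,0.36,-1]
    - [-0.045,0.12,0,0,0,0.48,-1]
    - [-0.06,0.15,-0.01,0,0,0.6,-1]
    - [-0.07,0.18,-0.02,0,0,0.72,-1]
    - [-0.08,0.2,-0.03,0,0,0.84,-1]
    - [-0.085,0.21,-0.04,0,0,0.96,-1]

```text
time_s: 5.87
ee_pos: [0.4074, 0.1543, 0.2274]
eef_rot: [3.14, -0.008, 1.533]
force: [0.1, -1.2, -3.5]
grip_width: 0.0656
```

servo_tool:
  rows:
    - [-0.004,0.01,0,0,0,0.11,-1]
    - [-0.008,0.022,0,0,0,0.22,-1]
    - [-0.0114,0.033,-0.01,0,0,0.33,-1]
    - [-0.0114,0.033,-0.02,0,0,0.412,-1]
    - [-0.0114,0.033,-0.03,0,0,0.412,-1]
    - [-0.0114,0.033,-0.03,0,0,0.412,-1]
    - [-0.0114,0.033,-0.03,0,0,0.412,-1]
    - [-0.0114,0.033,-0.03,0,0,0.412,-1]

```text
time_s: 6.53
ee_pos: [0.3962, 0.1871, 0.1977]
eef_rot: [3.14, -0.008, 1.943]
force: [-0.0, 0.4, -3.3]
grip_width: 0.0657
```

```bash
python3 - <<'E'
from h import *
np.set_printoptions(suppress=True,precision=4)
o=ctrl.get_obs(); print(o['ee_pos'],o['eef_rot'],o['force'])
p=cam('wrist'); save(p,'w3.png',s=1.5);pickle.dump(p,open('w3.pkl','wb'))
p=cam('top'); save(p,'t3.png',(160,140,280,300),3.7); pickle.dump(p,open('t3.pkl','wb'))
E
```

```text
[0.3962 0.1871 0.1977] [ 3.1398 -0.008   1.9428] [-0.0427  0.421  -3.2702]
```

View pics/w3.png

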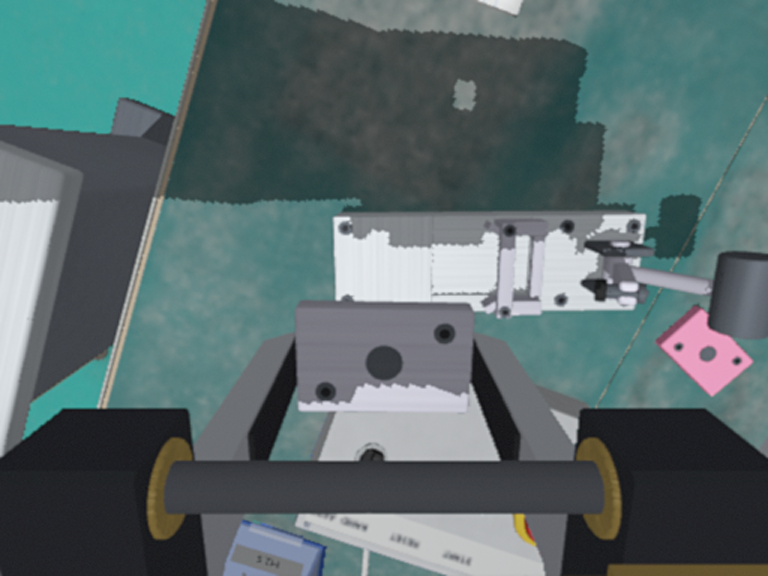

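View pics/t3.png

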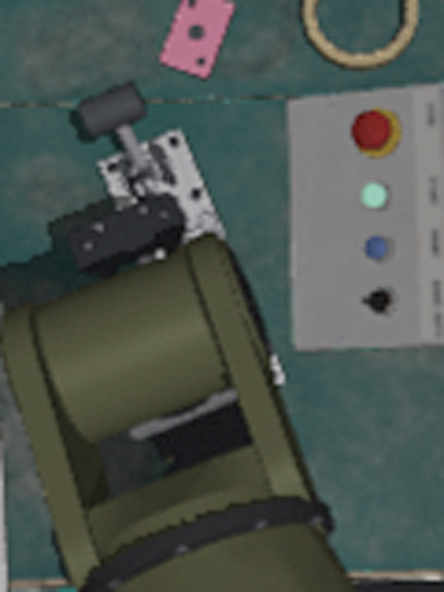

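```bash
python3 - <<'E'
from h import *
np.set_printoptions(suppress=True,precision=4)
p=pickle.load(open('w3.pkl','rb')); save(p,'w3c.png',(215,130,440,225),3.5)
A=[atz(p,*(np.array(c)/1.5-.3),.030) for c in [(334,214),(646,212),(640,309)]]; print('fixcorners',np.array(A))
d=A[1]-A[0]; a=np.arctan2(d[1],d[0]); print('L',np.linalg.norm(d),'ang',a,'W',np.linalg.norm(A[2]-A[1]))
x=np.array([np.cos(a),np.sin(a),0]); y=np.array([-np.sin(a),np.cos(a),0])
print('origin',A[0]+.105*x-.035*y, A[1]-.115*x-.035*y)
o=ctrl.get_obs()
zt=o['ee_pos'][2]+.0093
c=np.array([(297,302),(472,304),(468,411),(299,411)])/1.5-.3
P=np.array([atz(p,u,v,zt) for u,v in c]); print(P,P.mean(0),[np.linalg.norm(P[i]-P[(i+1)%4]) for i in range(4)])
d=(P[1]-P[0]+P[2]-P[3]); print('ang',np.arctan2(d[1],d[0]))
Rn=R.from_euler('xyz',o['eef_rot']); print('rotvec',(R.from_euler('xyz',[np.pi,0,1.945])*Rn.inv()).as_rotvec())
E
```

```text
fixcorners [[0.3499 0.2082 0.03  ]
 [0.5541 0.2893 0.03  ]
 [0.5849 0.2247 0.03  ]]
L 0.21970124383985673 ang 0.37815435624648425 W 0.07161352048012185
origin [0.4604 0.2145 0.03  ] [0.4601 0.2144 0.03  ]
[[0.3575 0.1977 0.2072]
 [0.4168 0.22   0.2072]
 [0.4328 0.1801 0.2072]
 [0.3722 0.1566 0.2072]] [0.3948 0.1886 0.2072] [np.float64(0.06340550617940147), np.float64(0.04292808930365054), np.float64(0.06498664822733247), np.float64(0.04365089105155858)]
ang 0.3650293929505358
rotvec [-0.0082 -0.0007  0.0013]
```

View pics/w3c.png

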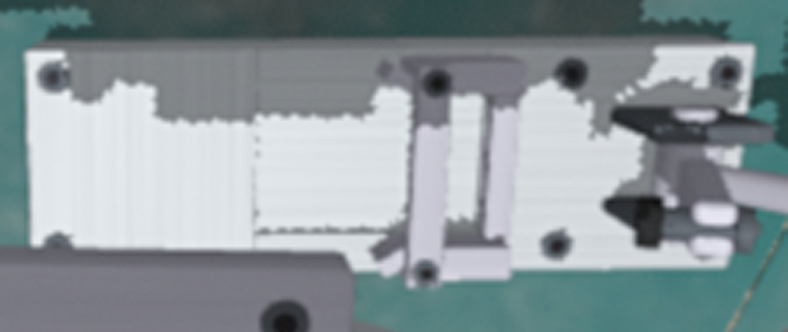

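servo_tool:
  rows:
    - [0.0005,-0.0004,-0.03,-0.008,-0.0007,0.004,-1]
    - [0.0005,-0.0004,-0.065,-0.008,-0.0007,0.004,-1]
    - [0.0005,-0.0004,-0.1,-0.008,-0.0007,0.004,-1]
    - [0.0005,-0.0004,-0.13,-0.008,-0.0007,0.004,-1]
    - [0.0005,-0.0004,-0.148,-0.008,-0.0007,0.004,-1]
    - [0.0005,-0.0004,-0.156,-0.008,-0.0007,0.004,-1]
    - [0.0005,-0.0004,-0.16,-0.008,-0.0007,0.004,-1]
    - [0.0005,-0.0004,-0.162,-0.008,-0.0007,0.004,-1]

```text
time_s: 7.3
ee_pos: [0.3973, 0.1869, 0.0364]
eef_rot: [3.141, -0.0, 1.947]
force: [0.0, 0.5, -3.1]
grip_width: 0.0653
```

```bash
python3 - <<'E'
from h import *
np.set_printoptions(suppress=True,precision=4)
o=ctrl.get_obs(); print(o['ee_pos'],o['eef_rot'],o['force'])
p=cam('wrist'); save(p,'w4.png',s=1.5);pickle.dump(p,open('w4.pkl','wb'))
Rn=R.from_euler('xyz',o['eef_rot']); print('rotvec',(R.from_euler('xyz',[np.pi,0,1.947])*Rn.inv()).as_rotvec())
E
```

```text
[0.3973 0.1869 0.0364] [ 3.1407 -0.0002  1.9472] [ 0.0127  0.5065 -3.1071]
rotvec [-0.0005  0.0007 -0.0002]
```

View pics/w4.png

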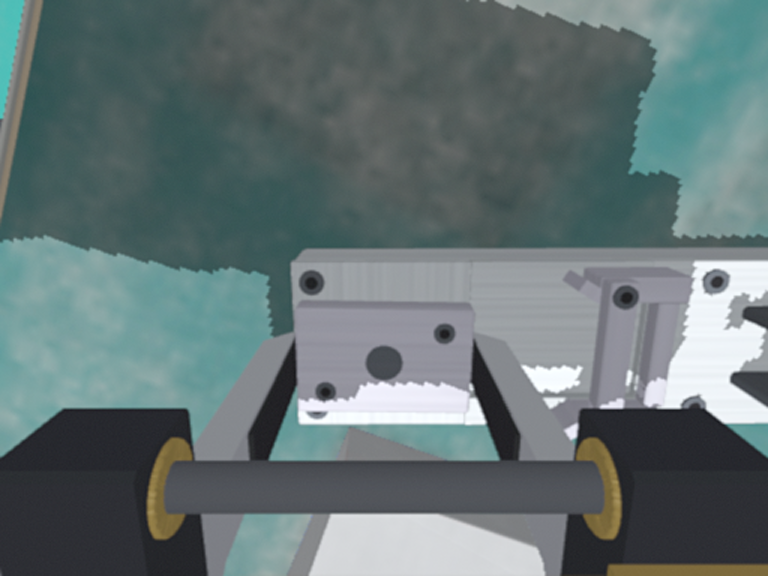

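```bash
python3 - <<'E'
from h import *
np.set_printoptions(suppress=True,precision=4)
p=pickle.load(open('w4.pkl','rb')); save(p,'w4c.png',(185,160,395,290),3.8)
f=lambda c,z:atz(p,*(np.array(c)/1.5-.3),z)
a=.376;x=np.array([np.cos(a),np.sin(a),0]); y=np.array([-np.sin(a),np.cos(a),0]);O=np.array([.4605,.2138,0])
for nm,c,z in [('shelfTL',(293,262),.03),('shelfNear',(390,424),.03),('shelfNearL',(299,424),.03),('pocket edge',(471,270),.03),('pTL',(297,304),.0455),('pTR',(472,304),.0455),('pBR',(468,411),.0455),('pBL',(299,411),.0455)]:
    w=f(c,z)-O; print(nm,w@x,w@y)
E
```

```text
shelfTL -0.1045569657575681 0.033580353966910684
shelfNear -0.06679697185106298 -0.03655697061611804
shelfNearL -0.10535673402034552 -0.03653394566240745
pocket edge -0.03556983953533772 0.030411692271454665
pTL -0.10095279736201507 0.02135095678524717
pTR -0.03746015885993562 0.021346228068952082
pBR -0.036971643975822824 -0.021796508480545852
pBL -0.10214528467932069 -0.021761514091936766
```

View pics/w4c.png

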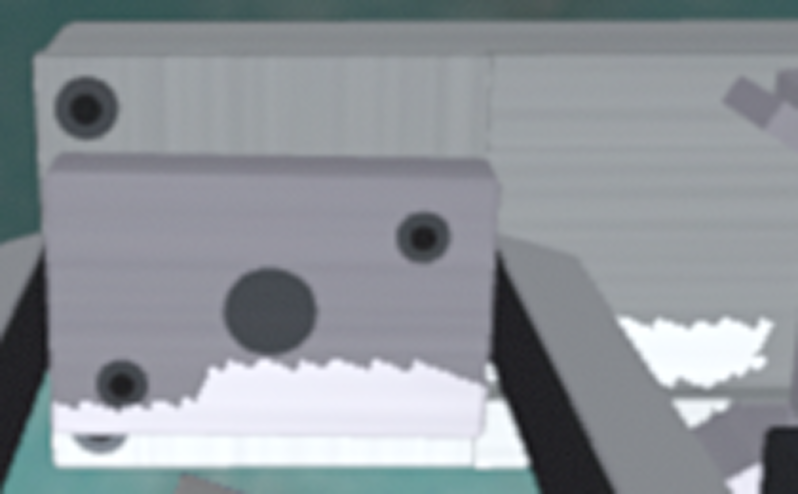

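servo_tool:
  rows:
    - [0.0004,-0.0009,-0.001,0,0,0,-1]
    - [0.0004,-0.0009,-0.0018,0,0,0,-1]
    - [0.0004,-0.0009,-0.0025,0,0,0,-1]
    - [0.0004,-0.0009,-0.003,0,0,0,-1]
    - [0.0004,-0.0009,-0.0033,0,0,0,-1]
    - [0.0004,-0.0009,-0.0036,0,0,0,-1]
    - [0.0004,-0.0009,-0.0036,0,0,0,-1]
    - [0.0004,-0.0009,-0.0036,0,0,0,-1]

```text
time_s: 8.02
ee_pos: [0.3978, 0.1861, 0.0329]
eef_rot: [3.14, -0.0, 1.947]
force: [-0.1, 0.3, -3.1]
grip_width: 0.0657
```

servo_tool:
  rows:
    - [0,0,-0.0004,0,0,0,-1]
    - [0,0,-0.0006,0,0,0,-1]
    - [0,0,-0.0008,0,0,0,-1]
    - [0,0,-0.001,0,0,0,-1]
    - [0,0,-0.0012,0,0,0,-1]
    - [0,0,-0.0012,0,0,0,-1]
    - [0,0,-0.0012,0,0,0,-1]
    - [0,0,-0.0012,0,0,0,-1]

```text
time_s: 8.68
ee_pos: [0.3978, 0.1861, 0.0328]
eef_rot: [3.14, -0.0, 1.947]
force: [-7.0, -3.1, 19.6]
grip_width: 0.0652
```

servo_tool:
  rows:
    - [0,0,0.0,0,0,0,-1]
    - [0,0,0.0,0,0,0,-1]
    - [0,0,0.0,0,0,0,-0.2]
    - [0,0,0.0,0,0,0,0.3]
    - [0,0,0.0,0,0,0,0.6]
    - [0,0,0.0,0,0,0,0.7]
    - [0,0,0.0,0,0,0,0.7]
    - [0,0,0.0,0,0,0,0.7]

```text
time_s: 9.35
ee_pos: [0.3979, 0.1861, 0.0328]
eef_rot: [3.14, -0.0, 1.947]
force: [-0.8, 0.6, 1.0]
grip_width: 0.0796
```

servo_tool:
  rows:
    - [0,0,0.005,0,0,0,0.7]
    - [0,0,0.015,0,0,0,0.7]
    - [0,0,0.03,0,0,0,0.7]
    - [-0.01,0.0,0.05,0,0,0,0.7]
    - [-0.02,0,0.07,0,0,0,0.7]
    - [-0.03,0,0.09,0,0,-0.12,0.7]
    - [-0.035,0,0.1,0,0,-0.24,0.7]
    - [-0.035,0,0.1,0,0,-0.36,0.7]

```text
time_s: 10.02
ee_pos: [0.3631, 0.1865, 0.1359]
eef_rot: [3.136, -0.002, 1.582]
force: [-0.3, 0.2, -0.5]
grip_width: 0.0796
```

servo_tool:
  rows:
    - [0,0,0.01,0,0,-0.12,0.7]
    - [0,0,0.02,0,0,-0.24,0.7]
    - [0.005,0,0.02,0,0,-0.36,0.7]
    - [0.01,0,0.02,0,0,-0.48,0.7]
    - [0.018,-0.005,0.02,0,0,-0.6,0.7]
    - [0.018,-0.005,0.02,0,0,-0.72,0.7]
    - [0.018,-0.005,0.02,0,0,-0.84,0.7]
    - [0.018,-0.005,0.02,0,0,-0.96,0.7]

```text
time_s: 10.68
ee_pos: [0.3812, 0.1815, 0.1568]
eef_rot: [3.136, -0.003, 0.616]
force: [-0.2, 0.2, 0.9]
grip_width: 0.0798
```

servo_tool:
  rows:
    - [0,0,0,0,0,-0.12,0.7]
    - [0,0,0,0,0,-0.246,0.7]
    - [0,0,0,0,0,-0.246,0.7]
    - [0,0,0,0,0,-0.246,0.7]
    - [0,0,0,0,0,-0.246,0.7]
    - [0,0,0,0,0,-0.246,0.7]
    - [0,0,0,0,0,-0.246,0.7]
    - [0,0,0,0,0,-0.246,0.7]

```text
time_s: 11.35
ee_pos: [0.3811, 0.1815, 0.1569]
eef_rot: [3.136, -0.003, 0.371]
force: [-0.5, 0.1, 0.7]
grip_width: 0.0799
```

```bash
python3 - <<'E'
from h import *
np.set_printoptions(suppress=True,precision=4)
o=ctrl.get_obs(); print(o['ee_pos'],o['eef_rot'],o['force'],o['qpos'])
p=cam('wrist'); save(p,'w5.png',s=1.5);pickle.dump(p,open('w5.pkl','wb'))
Rn=R.from_euler('xyz',o['eef_rot']); print('rotvec',(R.from_euler('xyz',[np.pi,0,.376])*Rn.inv()).as_rotvec())
E
```

```text
[0.3811 0.1815 0.1569] [ 3.1359 -0.0026  0.371 ] [-0.4539  0.1097  0.7109] [ 0.3612  0.0625  1.9213 -0.0062  1.1551  1.5635]
rotvec [0.0044 0.0045 0.005 ]
```

View pics/w5.png

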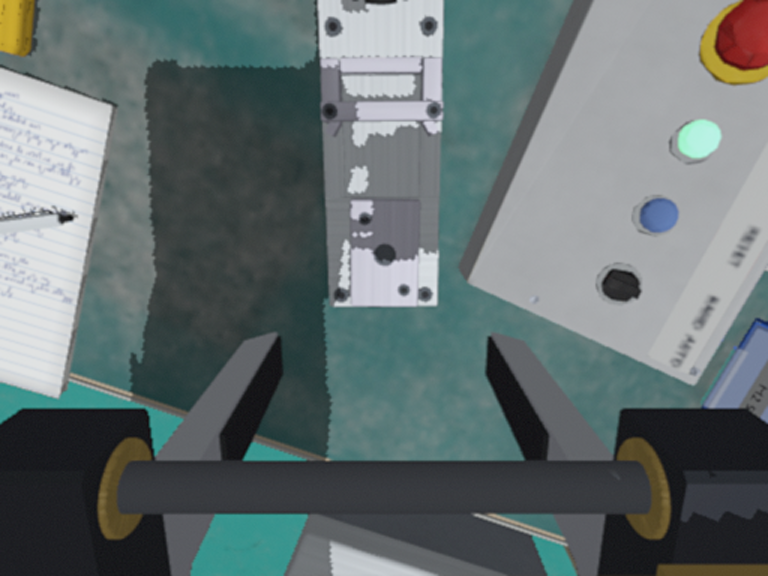

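```bash
python3 - <<'E'
from h import *
p=pickle.load(open('w5.pkl','rb')); save(p,'w5c.png',(205,0,305,210),3.8*.74)
save(p,'w5d.png',(210,125,300,210),8)
E
```

```text
(no output)
```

View pics/w5d.png

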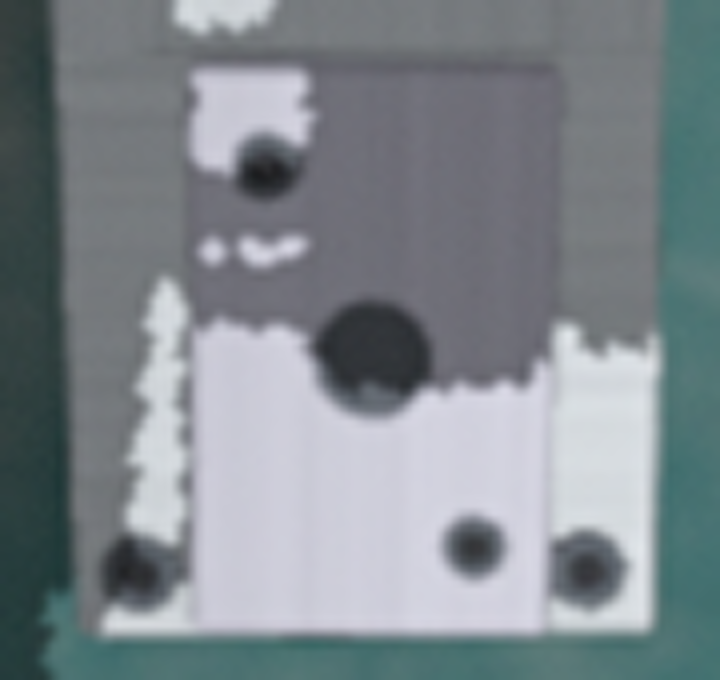

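View pics/w5c.png

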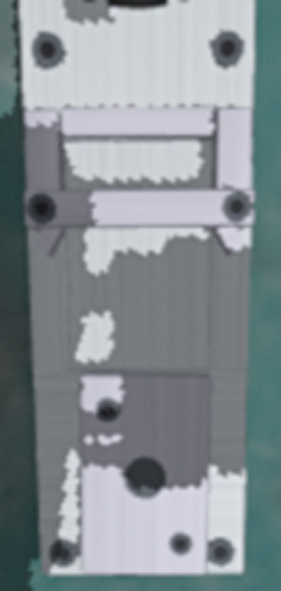

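```bash
python3 - <<'E'
from h import *
p=pickle.load(open('w5.pkl','rb'))
f=lambda c,z:atz(p,210+c[0]/8-.44,125+c[1]/8-.44,z)
a=.376;x=np.array([np.cos(a),np.sin(a),0]); y=np.array([-np.sin(a),np.cos(a),0]);O=np.array([.4605,.2138,0])
S=[f(c,.03) for c in [(82,632),(655,632),(664,68),(54,68)]]
P=[f(c,.042) for c in [(188,68),(556,68),(548,632),(195,632)]]
for n,Q in (('S',S),('P',P)):
    for w in Q: print(n,(1000*np.array([(w-O)@x,(w-O)@y])).round(1),w[:2].round(4))
P=np.array(P); print('plate centre',P.mean(0)); d=P[0]+P[1]-P[2]-P[3]; print('ang',np.arctan2(d[1],d[0]))
# front features: full-scale pic coords
g=lambda c,z:atz(p,c[0]/1.5-.3,c[1]/1.5-.3,z)
for n,c,z in [('bridge L bolt',(329,111),.055),('bridge R bolt',(434,111),.055),('bolt L',(334,26),.03),('bolt R',(429,26),.03),('boltbl',(341,294),.03),('boltbr',(425,294),.03),('edgeL',(318,60),.03),('edgeR',(443,60),.03)]:
    w=g(c,z); print(n,(1000*np.array([(w-O)@x,(w-O)@y])).round(1))
E
```

```text
S [-105.1   33.2] [0.3505 0.2061]
S [-105.6  -36.8] [0.3758 0.1408]
S [-37.4 -36.3] [0.439  0.1663]
S [-37.   34.2] [0.4135 0.232 ]
P [-36.1  18. ] [0.4203 0.2173]
P [-36.3 -22.9] [0.4351 0.1792]
P [-101.8  -22.8] [0.3742 0.1552]
P [-101.5   18.6] [0.3592 0.1938]
plate centre [0.3972057  0.18635567 0.042     ]
ang 0.37050762391919495
bridge L bolt [12.6 27.5]
bridge R bolt [ 12.4 -29.4]
bolt L [60.1 25.6]
bolt R [ 59.9 -28.1]
boltbl [-97.2  25.9]
boltbr [-97.5 -28.5]
edgeL [42.4 35.3]
edgeR [ 42.2 -36.5]
```

servo_tool:
  rows:
    - [0.0002,-0.0013,-0.02,0.0044,0.0045,0.003,0.7]
    - [0.0002,-0.0013,-0.045,0.0044,0.0045,0.003,0.7]
    - [0.0002,-0.0013,-0.07,0.0044,0.0045,0.003,0.7]
    - [0.0002,-0.0013,-0.09,0.0044,0.0045,0.003,0.7]
    - [0.0002,-0.0013,-0.105,0.0044,0.0045,0.003,0.7]
    - [0.0002,-0.0013,-0.115,0.0044,0.0045,0.003,0.7]
    - [0.0002,-0.0013,-0.121,0.0044,0.0045,0.003,0.7]
    - [0.0002,-0.0013,-0.1245,0.0044,0.0045,0.003,0.7]

```text
time_s: 12.07
ee_pos: [0.3819, 0.1815, 0.0327]
eef_rot: [-3.14, -0.002, 0.374]
force: [-7.6, 17.4, 15.0]
grip_width: 0.0797
```

servo_tool:
  rows:
    - [0,0,-0.0007,0,0,0,0.2]
    - [0,0,-0.0007,0,0,0,0.0]
    - [0,0,-0.0007,0,0,0,-0.1]
    - [0,0,-0.0007,0,0,0,-0.2]
    - [0,0,-0.0007,0,0,0,-1]
    - [0,0,-0.0007,0,0,0,-1]
    - [0,0,-0.0007,0,0,0,-1]
    - [0,0,-0.0007,0,0,0,-1]
  newtons: 20

```text
time_s: 12.73
ee_pos: [0.3819, 0.1814, 0.0321]
eef_rot: [-3.14, -0.002, 0.374]
force: [0.6, -1.3, 0.7]
grip_width: 0.0419
```

```bash
python3 - <<'E'
from h import *
np.set_printoptions(suppress=True,precision=4)
o=ctrl.get_obs(); print(o['ee_pos'],o['eef_rot'],o['force'],o['grip_width'])
p=cam('wrist'); save(p,'w6.png',s=1.5);pickle.dump(p,open('w6.pkl','wb'))
E
```

```text
[0.3819 0.1814 0.0321] [-3.1398 -0.002   0.3739] [ 0.5777 -1.3399  0.6654] 0.04190807854425746
```

View pics/w6.png

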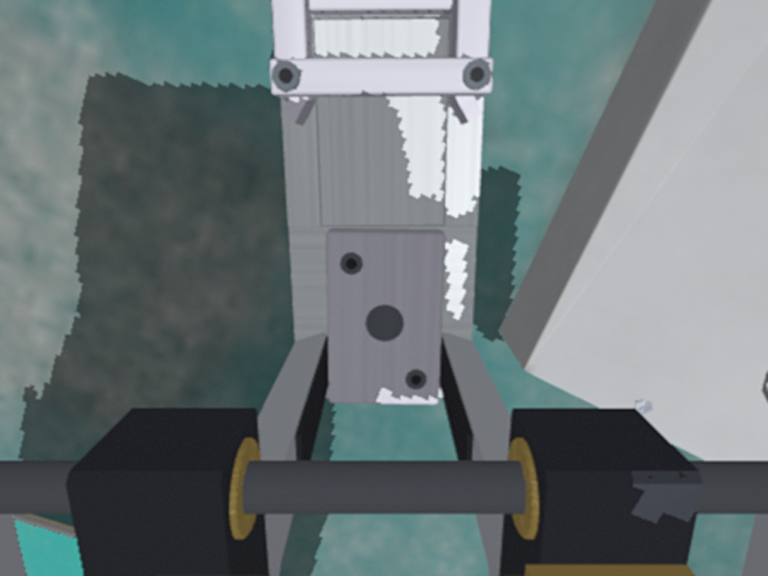

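```bash
python3 - <<'E'
from h import *
p=pickle.load(open('w6.pkl','rb')); save(p,'w6c.png',(175,20,335,275),2.3)
save(p,'w6d.png',(180,30,335,160),5)
a=.376;x=np.array([np.cos(a),np.sin(a),0]); y=np.array([-np.sin(a),np.cos(a),0]);O=np.array([.4605,.2138,0])
g=lambda c,z:atz(p,c[0]/1.5-.3,c[1]/1.5-.3,z)
for n,c,z in [('pTL',(328,231),.042),('pTR',(443,231),.042),('pBR',(439,402),.042),('pBL',(329,402),.042),('bridge L bolt',(286,75),.055),('bridge R bolt',(478,75),.055),('sL',(291,231),.03),('sR',(476,231),.03),('pockL',(320,218),.03),('pockR',(445,218),.03)]:
    w=g(c,z); print(n,(1000*np.array([(w-O)@x,(w-O)@y])).round(1))
w=np.array([.3819,.1814,0])-O; print('tcp',w@x,w@y)
E
```

```text
pTL [-35.6  17.8]
pTR [-35.7 -22.1]
pBR [-101.2  -22.5]
pBL [-101.1   19.5]
bridge L bolt [12.8 27.3]
bridge R bolt [ 12.7 -29.6]
sL [-37.3  33. ]
sR [-37.4 -35.8]
pockL [-32.5  22. ]
pockR [-32.6 -24.1]
tcp -0.08500644594807209 -0.0012744203692254263
```

View pics/w6d.png

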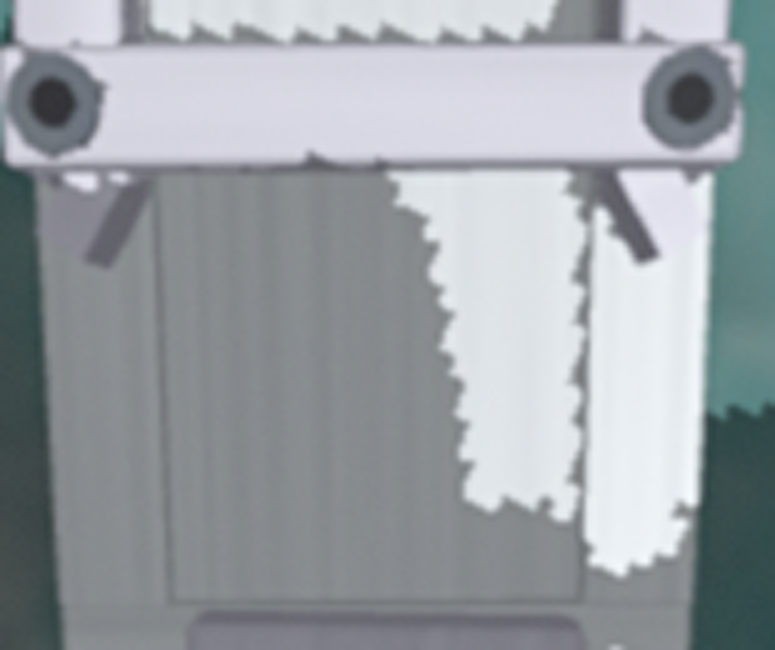

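servo_tool:
  rows:
    - [0.001,0.001,0.0004,0,0,0.003,-1]
    - [0.006,0.0028,0.0004,0,0,0.003,-1]
    - [0.012,0.0052,0.0004,0,0,0.003,-1]
    - [0.018,0.0076,0.0004,0,0,0.003,-1]
    - [0.024,0.01,0.0004,0,0,0.003,-1]
    - [0.03,0.0124,0.0004,0,0,0.003,-1]
    - [0.035,0.0144,0.0004,0,0,0.003,-1]
    - [0.039,0.016,0.0004,0,0,0.003,-1]

```text
time_s: 13.45
ee_pos: [0.4216, 0.1977, 0.0324]
eef_rot: [-3.14, -0.002, 0.377]
force: [-0.1, -0.2, -2.9]
grip_width: 0.0413
```

```bash
python3 - <<'E'
from h import *
np.set_printoptions(suppress=True,precision=4)
o=ctrl.get_obs(); print(o['ee_pos'],o['eef_rot'],o['force'],o['grip_width'])
p=cam('wrist'); save(p,'w7.png',s=1.5);pickle.dump(p,open('w7.pkl','wb'))
E
```

```text
[0.4216 0.1977 0.0324] [-3.1398 -0.002   0.3769] [-0.1272 -0.2439 -2.8509] 0.041252625710669705
```

View pics/w7.png

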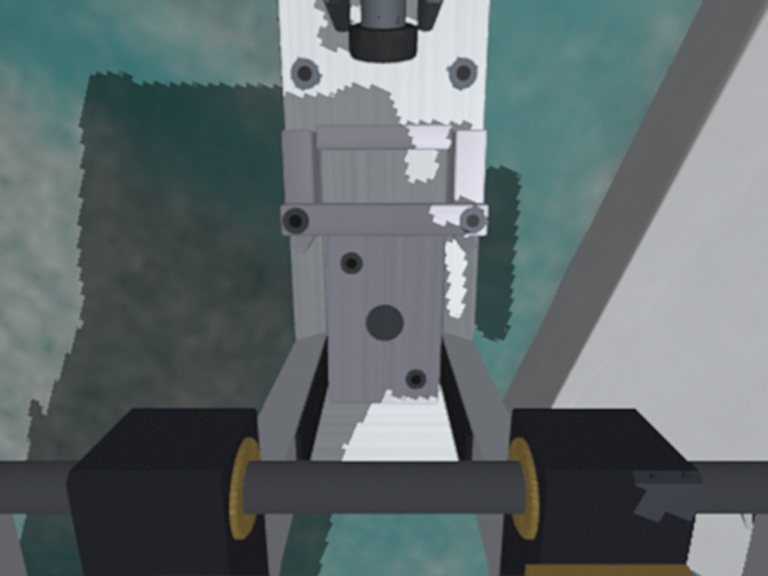

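servo_tool:
  rows:
    - [0.004,0.0016,0,0,0,0,-1]
    - [0.008,0.0032,0,0,0,0,-1]
    - [0.012,0.0048,0,0,0,0,-1]
    - [0.016,0.0064,0,0,0,0,-1]
    - [0.019,0.0076,0,0,0,0,-1]
    - [0.022,0.0087,0,0,0,0,-1]
    - [0.0235,0.0093,0,0,0,0,-1]
    - [0.0235,0.0093,0,0,0,0,-1]

```text
time_s: 14.17
ee_pos: [0.4457, 0.2072, 0.0325]
eef_rot: [-3.14, -0.003, 0.377]
force: [0.3, 0.5, -3.3]
grip_width: 0.0417
```

```bash
python3 - <<'E'
from h import *
np.set_printoptions(suppress=True,precision=4)
o=ctrl.get_obs(); print(o['ee_pos'],o['eef_rot'],o['force'],o['grip_width'])
p=cam('wrist'); save(p,'w8.png',(170,60,342,300),2.4);pickle.dump(p,open('w8.pkl','wb'))
E
```

```text
[0.4457 0.2072 0.0325] [-3.1398 -0.0025  0.3768] [ 0.2981  0.5039 -3.2973] 0.04174712582858559
```

View pics/w8.png

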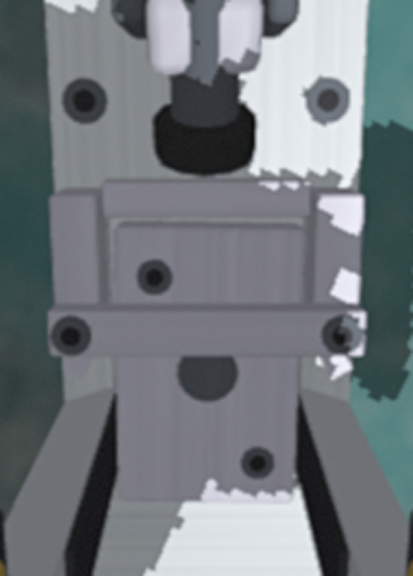

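servo_tool:
  rows:
    - [0.0005,0.0002,0,0,0,0,-1]
    - [0.0009,0.0004,0,0,0,0,-1]
    - [0.0009,0.0004,0,0,0,0,-1]
    - [0.0009,0.0004,0,0,0,0,-1]
    - [0.0009,0.0004,0,0,0,0,-1]
    - [0.0009,0.0004,0,0,0,0,-1]
    - [0.0009,0.0004,0,0,0,0,-1]
    - [0.0009,0.0004,0,0,0,0,-1]

```text
time_s: 14.88
ee_pos: [0.4464, 0.2075, 0.0325]
eef_rot: [-3.14, -0.002, 0.377]
force: [-0.0, 1.3, -2.3]
grip_width: 0.0418
```

servo_tool:
  rows:
    - [0,0,-0.0005,0,0,0,-1]
    - [0,0,-0.001,0,0,0,-1]
    - [0,0,-0.0013,0,0,0,-1]
    - [0,0,-0.0013,0,0,0,-1]
    - [0,0,-0.0013,0,0,0,0.1]
    - [0,0,-0.0013,0,0,0,0.1]
    - [0,0,-0.0013,0,0,0,0.1]
    - [0,0,-0.0013,0,0,0,0.1]

```text
time_s: 15.55
ee_pos: [0.4465, 0.2076, 0.0313]
eef_rot: [-3.14, -0.003, 0.377]
force: [-0.2, -0.3, -0.3]
grip_width: 0.0516
```

```bash
python3 - <<'E'
from h import *
np.set_printoptions(suppress=True,precision=4)
o=ctrl.get_obs(); print(o['ee_pos'],o['eef_rot'],o['force'],o['grip_width'])
p=cam('wrist'); save(p,'w9.png',(170,60,342,300),2.4);pickle.dump(p,open('w9.pkl','wb'))
E
```

```text
[0.4465 0.2076 0.0313] [-3.1398 -0.0028  0.3769] [-0.169  -0.3274 -0.2671] 0.051562913997672336
```

View pics/w9.png

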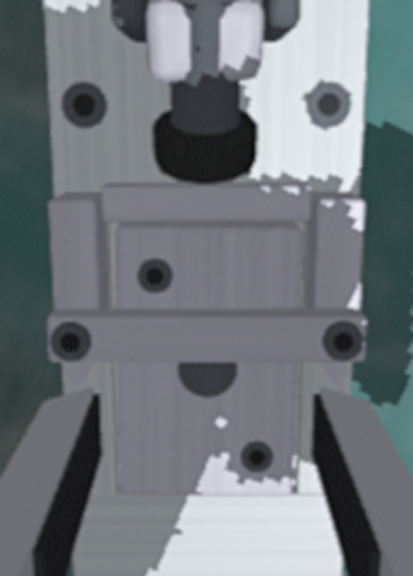

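```bash
python3 - <<'E'
from h import *
p=pickle.load(open('w9.pkl','rb')); W=cloud(p)
def reg(u0,u1,v0,v1):
    r=W[60+int(v0/2.4):60+int(v1/2.4),170+int(u0/2.4):170+int(u1/2.4),2].ravel(); return np.nanmedian(r).round(4),len(r)
print('front',reg(180,290,240,300),'rear',reg(130,280,405,485),'shelf',reg(130,290,505,560),'base beyond',reg(90,150,120,170),'bridge',reg(100,310,325,350), 'stop',reg(120,300,195,212))
E
```

```text
front (np.float64(0.0377), 1125) rear (np.float64(0.0377), 2108) shelf (np.float64(0.0307), 1518) base beyond (np.float64(0.0307), 500) bridge (np.float64(0.0557), 880) stop (np.float64(0.0387), 525)
```

Both ends of the plate top read 7 mm above the shelf (0.0377 against 0.0307), so the plate is flat in the pocket. I'll retreat upward and move behind the handle.

servo_tool:
  rows:
    - [0,0,0.01,0,0,0,0.1]
    - [0,0,0.03,0,0,0,0.1]
    - [0,0,0.065,0,0,0,0.1]
    - [0,0,0.1,0,0,0,-0.5]
    - [0,0,0.135,0,0,0,-1]
    - [0,0,0.17,0,0,0,-1]
    - [0.01,0.004,0.2,0,0,0,-1]
    - [0.03,0.012,0.21,0,0,0,-1]

```text
time_s: 16.27
ee_pos: [0.4769, 0.2198, 0.2477]
eef_rot: [-3.14, -0.01, 0.377]
force: [0.1, 0.5, 0.1]
grip_width: 0.0216
```

servo_tool:
  rows:
    - [0.03,0.012,0,0,0,0,-1]
    - [0.06,0.024,0,0,0,0,-1]
    - [0.09,0.036,0,0,0,0,-1]
    - [0.12,0.048,0,0,0,0,-1]
    - [0.14,0.056,0,0,0,0,-1]
    - [0.15,0.06,0,0,0,0,-1]
    - [0.15,0.06,0,0,0,0,-1]
    - [0.15,0.06,0,0,0,0,-1]

```text
time_s: 16.93
ee_pos: [0.6267, 0.2797, 0.2478]
eef_rot: [-3.14, -0.01, 0.377]
force: [0.3, -0.3, 0.1]
grip_width: 0.0004
```

```bash
python3 - <<'E'
from h import *
np.set_printoptions(suppress=True,precision=4)
o=ctrl.get_obs(); print(o['ee_pos'],o['eef_rot'],o['force'],o['grip_width'],o['qpos'])
O=np.array([.4605,.2138,0]);a=.376;w=o['ee_pos']-O;print(w[0]*np.cos(a)+w[1]*np.sin(a),-w[0]*np.sin(a)+w[1]*np.cos(a))
p=cam('scene'); save(p,'s10.png',(130,130,330,300),3.8)
W=cloud(p); m=(W[...,2]>.095)&(W[...,2]<.14)&(abs(W[...,0]-.58)<.04)&(abs(W[...,1]-.265)<.04); q=W[m]-O; print(len(q)); print(np.percentile(q[:,0]*np.cos(a)+q[:,1]*np.sin(a),[3,97]),np.percentile(-q[:,0]*np.sin(a)+q[:,1]*np.cos(a),[3,97]),np.percentile(q[:,2],[3,97]))
E
```

```text
[0.6267 0.2797 0.2478] [-3.1399 -0.0099  0.377 ] [ 0.3118 -0.3323  0.0506] 0.0004059902421034694 [0.3657 0.5916 1.0104 0.0018 1.5297 1.5594]
0.17876253677130016 0.00027420185458549434
213
[0.1161 0.1428] [-0.0187  0.0246] [0.1004 0.1299]
```

View pics/s10.png

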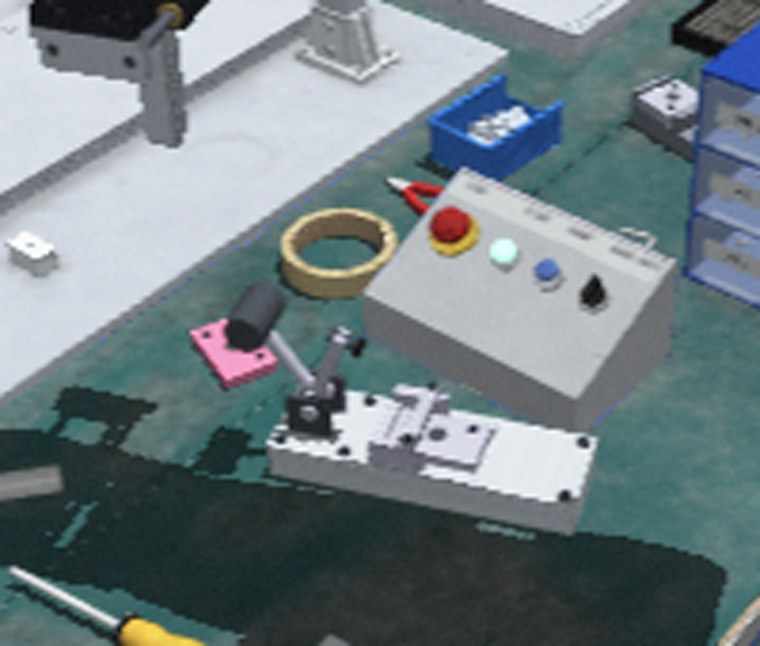

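servo_tool:
  rows:
    - [0,0,-0.03,0,0,0,-1]
    - [0,0,-0.06,0,0,0,-1]
    - [0,0,-0.09,0,0,0,-1]
    - [0,0,-0.115,0,0,0,-1]
    - [0,0,-0.135,0,0,0,-1]
    - [0,0,-0.143,0,0,0,-1]
    - [-0.009,-0.0036,-0.143,0,0,0,-1]
    - [-0.018,-0.0073,-0.143,0,0,0,-1]

```text
time_s: 17.65
ee_pos: [0.6078, 0.2721, 0.1059]
eef_rot: [-3.14, -0.011, 0.377]
force: [0.0, -1.1, 1.0]
grip_width: 0.0004
```

servo_tool:
  rows:
    - [-0.004,-0.0016,0,0,0,0,-1]
    - [-0.008,-0.0032,0,0,0,0,-1]
    - [-0.012,-0.0048,0,0,0,0,-1]
    - [-0.016,-0.0064,0,0,0,0,-1]
    - [-0.02,-0.008,0,0,0,0,-1]
    - [-0.024,-0.0095,0,0,0,0,-1]
    - [-0.028,-0.011,0,0,0,0,-1]
    - [-0.031,-0.0122,0,0,0,0,-1]

```text
time_s: 18.32
ee_pos: [0.576, 0.2597, 0.1054]
eef_rot: [-3.14, -0.009, 0.377]
force: [0.7, -0.1, 0.2]
grip_width: 0.0002
```

servo_tool:
  rows:
    - [-0.004,-0.0016,0,0,0,0,-1]
    - [-0.008,-0.0032,0,0,0,0,-1]
    - [-0.012,-0.0048,0,0,0,0,-1]
    - [-0.016,-0.0064,0,0,0,0,-1]
    - [-0.02,-0.008,0,0,0,0,-1]
    - [-0.024,-0.0095,0,0,0,0,-1]
    - [-0.026,-0.0103,0,0,0,0,-1]
    - [-0.026,-0.0103,0,0,0,0,-1]

```text
time_s: 18.98
ee_pos: [0.5497, 0.2493, 0.1056]
eef_rot: [-3.14, -0.009, 0.377]
force: [-0.9, 0.0, -0.6]
grip_width: 0.0007
```

```bash
python3 - <<'E'
from h import *
np.set_printoptions(suppress=True,precision=4)
o=ctrl.get_obs(); print(o['ee_pos'],o['force'])
p=cam('scene'); save(p,'s11.png',(130,130,330,300),3.8)
E
```

```text
[0.5497 0.2493 0.1056] [-0.888   0.012  -0.6221]
```

View pics/s11.png

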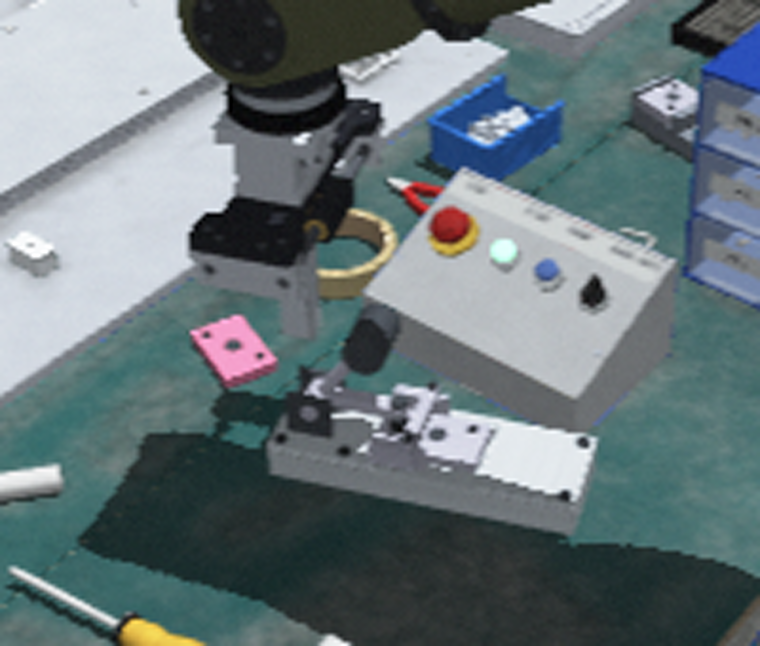

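The handle at about (372,338) in the crop now leans over the pocket and the pad arm is down. I'll back off and check the angle.

servo_tool:
  rows:
    - [0.02,0.008,0.01,0,0,0,-1]
    - [0.04,0.016,0.04,0,0,0,-1]
    - [0.05,0.02,0.075,0,0,0,-1]
    - [0.05,0.02,0.11,0,0,0,-1]
    - [0.05,0.02,0.14,0,0,0,-1]
    - [0.05,0.0,0.15,0,0,0,-1]
    - [0.05,-0.03,0.15,0,0,0,-1]
    - [0.05,-0.06,0.15,0,0,0,-1]

```text
time_s: 19.7
ee_pos: [0.6001, 0.189, 0.2563]
eef_rot: [-3.14, -0.011, 0.379]
force: [1.2, -0.1, 0.1]
grip_width: 0.0003
```

servo_tool:
  rows:
    - [0.0,-0.03,0,0,0,0,-1]
    - [0,-0.06,0,0,0,0,-1]
    - [0,-0.09,0,0,0,0,-1]
    - [0,-0.12,0,0,0,0,-1]
    - [0,-0.15,0,0,0,0,-1]
    - [0,-0.18,0,0,0,0,-1]
    - [0,-0.2,0,0,0,0,-1]
    - [0,-0.2,0,0,0,0,-1]

```text
time_s: 20.37
ee_pos: [0.6001, -0.0145, 0.2563]
eef_rot: [-3.141, -0.011, 0.375]
force: [-1.1, -0.7, 0.4]
grip_width: 0.0003
```

```bash
python3 - <<'E'
from h import *
np.set_printoptions(suppress=True,precision=4)
o=ctrl.get_obs(); print(o['time_s'],o['ee_pos'],o['force'])
O=np.array([.4605,.2135,0]);a=.376
for n,cr in (('scene',(130,130,330,300)),('top',(160,120,390,290))):
    p=cam(n); save(p,n+'12.png',cr,3.4)
    W=cloud(p)-O; X=W[...,0]*np.cos(a)+W[...,1]*np.sin(a); Y=-W[...,0]*np.sin(a)+W[...,1]*np.cos(a); Z=W[...,2]
    m=(Z>.085)&(Z<.15)&(X>0)&(X<.12)&(abs(Y)<.04); print(n,m.sum(),np.percentile(X[m],[3,97]),np.percentile(Y[m],[3,97]),np.percentile(Z[m],[3,97]))
    for th in (1.1,1.2):
        x=.088+.075*np.sin(.6-th); z=.052+.075*np.cos(.6-th); print(th,'expected centre',x,z)
    m=(X>-.03)&(X<0)&(abs(Y)<.018); print('plate rear z',np.nanmedian(Z[m]))
E
```

```text
20.3667 [ 0.6001 -0.0145  0.2563] [-1.1119 -0.7108  0.3574]
scene 208 [0.0326 0.0611] [-0.0178  0.0249] [0.1012 0.1292]
1.1 expected centre 0.052043084604684764 0.11781869214177795
1.2 expected centre 0.045651814495372346 0.11390017111822587
plate rear z 0.03681191198075845
top 185 [0.031  0.0591] [-0.0225  0.0196] [0.1086 0.1315]
1.1 expected centre 0.052043084604684764 0.11781869214177795
1.2 expected centre 0.045651814495372346 0.11390017111822587
plate rear z 0.03667543660334327
```

View pics/scene12.png

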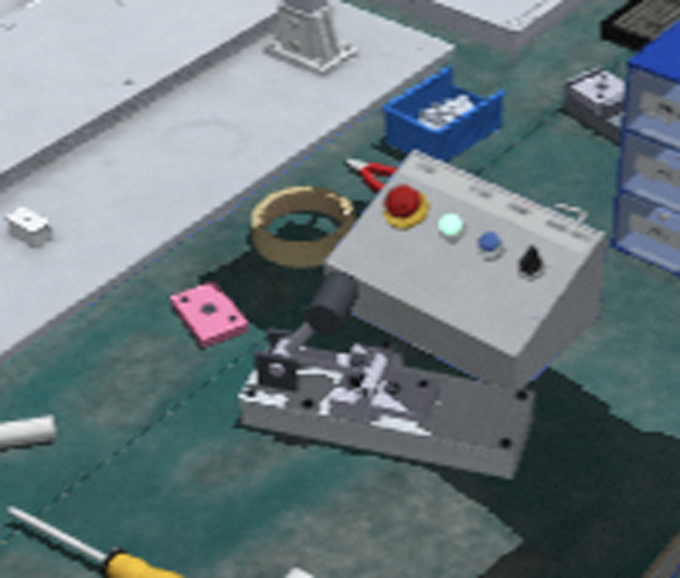

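View pics/top12.png

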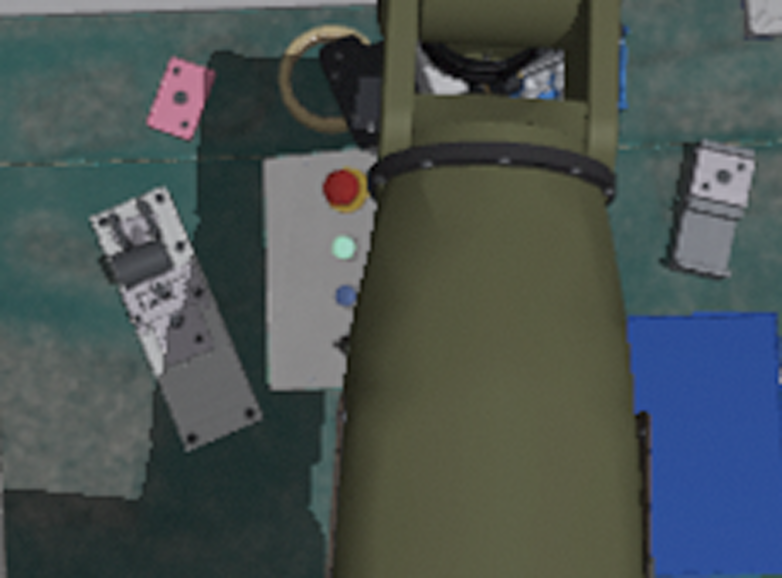

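```bash
python3 -c "
from station import hand_in; print(hand_in())"
```

```text
the job is handed in; nothing more can be done
None
```

The job is done and handed in at about 20.5 s of the 64 s allowed. I took the long plate from the rack by its ends, set it flat on the shelf and let go. I then gripped it by its long sides, slid it under the bridge until it dropped into the pocket, released it and flipped the clamp shut.

**Last checks:**
- **Plate:** its top is 36.8 mm above the bench (37 expected when seated), with front and rear level.
- **Clamp:** the handle weight's centre is at about fixture x +46, z +114 mm, which matches the lever at 1.2 rad, shut on a seated plate.
- **Other items:** the short plate is still in its bay, and the screwdriver and tape roll look untouched. The robot was clear of everything.

**One irregularity:** while I lowered the open gripper for the second grasp, the wrist briefly read about 24 N with a sideways part. A finger or the gripper body probably brushed something, most likely the control panel. The reading vanished when the fingers closed, and later pictures show nothing displaced.

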